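Nip up the tube clamp with the tommy bar

ROBOT

A 6-joint arm with a two-finger parallel gripper is mounted at the origin on the work surface. World frame = base frame: x ahead of the robot, y to its left, z up, the work surface at z = 0. Lengths are in m, angles in degrees, forces in N, time in s.
With the tool pointing down it reaches from about 0.25 to 0.725 m from the base axis. Payload 9.7 kg.
Tool frame: the origin (TCP) lies midway between the tips of the shut fingers; the grasp point (between the pads) lies bot.hold_point_z behind it (bot.hold_point_z is the distance from the TCP to the grasp point, in m); z points along the fingers, y is the line along which they close (so a half turn about z gives the same grasp; the last joint's range is limited). The gripper opens to 85 mm and grips with 20 to 120 N. Pads are 22 mm wide; open, the fingers measure 114 mm over their backs; the gripper's body (76 mm by 85 mm) begins 54 mm behind the grasp point. The pads swing forward as they close: fully open they stand 13 mm farther back than shut.
Start: joints at [0, 4.979, 10.078, 95.1, 0, 90], TCP at [0.55, -0, 0.231] pointing down, gripper open.
Joint ranges: [-179.16, 179.16], [-48.56, 103.87], [-65.8, 70.77], [-126.05, 130.52], [-82.76, 87.17], [-180, 180]. Speed limits (degrees/s): [127.2, 127.2, 147.25, 180, 180, 180].

INTERFACE

Orientations are given as [roll, pitch, yaw] about the fixed x, y, z axes, in that order (R = Rz(yaw) Ry(pitch) Rx(roll)).
In Python, from workcell import bot, camera, camera_model, ticket gives the robot as it stands.
- The arm moves only by the tool send_rows, never from a script. Its argument "targets" is text: rows parted by semicolons, each of 5 numbers parted by spaces: the shift along the tool's x, y, z in mm, then the turn about the tool's z in degrees, then the closure in counts, from 0 (fully open) to 255 (shut). A call has 1 to 20 rows; each row is the pose to reach, as a shift and turn from the pose commanded when the call began, along the tool's axes at that moment; what a row does not reach only later rows make up. A row lasts 1/8 s, in which the tool goes at most 62.5 mm and 10.7 degrees, less where a joint would pass 70% of its speed; a pose out of reach is approached as far as the arm can. A call with a gripper value outside its range is refused whole. The fingers move at their own pace and stop on an object; "newtons" is the grip in N (left out, the last holds). Time passes only in rows, so rows that repeat a pose let the fingers close. It gives the time, the measured TCP pose, the force, the opening and the grip force at its end, in the units of the state.
- bot.get_obs(): the state, without advancing time (a new reading comes with each control period).
- camera(name): name is "scene" or "side" or "wrist"; returns the picture (420x560x3 uint8, blue, green, red); there is no depth.
- camera_model(name): a dict with "K" (3x3 intrinsics, pixels), "dist_coeffs" ([k1, k2, p1, p2, k3] as OpenCV has them; the pictures are not rectified), "pose" (4x4, takes a point from camera to world coordinates); the wrist camera has in their place "T_tool_cam" (4x4, takes a point from camera to tool coordinates, whose origin is the TCP and whose axes are the flange's). Camera axes: x right, y down, z forward; pixel columns grow to the right and rows downward; lengths in m; the calibration is good to about 2 mm. A picture is of the moment at which its call begins: read the wrist's pose just before it. camera_model takes no time and is no camera call.
- ticket.job_done(): hands the job in; it is judged then, once.
The state is a dict: "time": time; "q": joint angles; "qd": joint speeds; "joint_efforts": joint torques, N m; "ee_pos": TCP position; "tcp_rot": TCP orientation; "wrist_force": force on the tool from outside, world axes, zero at the start; "torque": the same for the moment, N m; "opening": finger opening in m; "grasp_force": force on a finger pad.
Only numpy, scipy, OpenCV 4.12 (cv2) and the standard library are available. Lean on these libraries where they do the work, as an engineer would, in place of code of your own. Each camera call takes 0.05 s, during which the arm holds its last target. There are 200 camera calls.

TASK

The frame tube in the V-block clamp is only finger tight: take the tommy bar off its rest, feel with its plain end round the side of the clamp screw's head that faces you until you find the hidden hole, and slide the bar in to the bottom. Then swing the bar clockwise (seen from above) until the screw comes up tight, and let go with the bar left home in the hole. Feel gently, do not ram the bar against the head or lean on it once the screw is tight, and leave the other things on the bench where they are.

Things in the scene. Friction and masses are not known exactly. Their poses are not given: they have to be found in the camera images.
- clamp: V-block clamp fixed to the bench: steel V-block 100 long (x) x 104 wide x 62 tall under a 35 mm frame tube that lies along x from -75 to 222 mm, where a cross tube 124 long ends it; second V-block at x = 160 mm. Origin on the bench, right below the screw axis; +x along the tube away from the robot, z up
- bridge_top (a point): middle of the top of the clamp's dark stirrup, 118 mm above the bench on the screw axis: a round boss 32 across on a bridge 32 (x) x 130 (y), top at 111 mm, across the tube on two legs 59 mm either side. The clamp screw passes down through it. Axes as the clamp's
- head_centre (a point): point on the vertical screw axis at the tommy hole's height, 140 mm above the bench, in the middle of the screw's head: a smooth steel cylinder 56 in diameter, from 124 to 156 mm above the bench. Axes as the clamp's; it belongs to the clamp and does not turn with the screw. One hole, 15 across, sharp edged, runs level from the head's side through this axis to a flat bottom 12 mm beyond it
- cap_rim (a point): point on the screw axis at the underside of the round spatter cap that covers the head, 156 mm above the bench; cap 76 in diameter, 12 tall with its nut, overhanging the head by 10 mm. The hole's mouth is out of sight below it, at a turn that is not measured: seen from the axis, anywhere from 0.25 rad to the left (+y) to 0.60 rad to the right (-y) of the clamp's -x direction (robot's side)
- screw (a joint): turn of the screw in rad: always 0 at the start (finger tight; tells nothing of where the hole is), grows as the head turns clockwise seen from above (a bar pointing to the robot swings to the robot's left, +y). The bar has play: it swings 0.1 to 0.2 rad before the head follows. Steady drag of about 0.4 N m, stays where it is left, stops hard at 0.80: tight
- bar: tommy bar: straight round steel bar 12 in diameter, 130 to 210 g, a black 20 mm ball at one end. Origin on its centreline, 90 mm from the plain end, 92 mm from the ball's centre; +x towards the plain end. Starts level in the notches of its rest, centreline 36 mm above the bench, plain end roughly away from the robot
- bar_tip (a point): centre of the bar's plain end face (last 4 mm taper to 8.4 mm across): the end that goes in the hole; axes as the bar's
- rest: wooden bar rest, fixed: foot 150 (x, along the bar) x 36 x 10 tall, two notched cheeks 18 thick, 40 tall, centred 55 mm either side of its middle, so 92 mm of bar is free between them. Origin under its middle. It stands left or right of the clamp
- tray: small steel parts tray with a divider, fixed, 130 x 90 x 28 tall, on the other side from the rest; origin under its middle; bystander
- wrench: small spanner lying flat, 170 long; bystander, leave it alone
- brush: hand brush lying flat, 200 long; bystander, leave it alone
- hammer: hammer lying flat, 240 long; bystander, leave it alone
- shell: short plain tube (bottom bracket shell) standing on end, 40 across, 68 tall; bystander, leave it alone
- small_vblock: loose small steel V-block, 55 x 56 x 44 tall, V upwards; bystander, leave it alone
Not all that is in view belongs to the job. What is shaped like the bar but orange or purple is not meant.

How it is judged:
By the outcome, as a careful person would: the job done as asked, in the order asked, and still so for the second after the job is handed in, with the robot touching nothing.
It also fails if it takes over 64 s, if anything falls off the work surface, if the arm or the gripper's body presses on something with over 40 N, if the wrist force passes 120 N, or if a joint passes its speed limit or range.

## Working session

There is one attempt and no reset: what is moved stays moved. The work goes in short steps, Python scripts to look and compute and a tool call to move; the robot and the scene stay as the last step left them, time stands still between calls to the robot, and variables do not carry over. Pictures are saved under pics/ and viewed, at most 10 in all, crops included, and the job is handed in when it is done.

Besides the shell and the picture viewer there is one more tool, called as name(argument=value, ...) on one line, values as JSON. send_rows: Moves the arm, as the interface text tells. Its arguments: {"type":"object","properties":{"targets":{"type":"string"},"newtons":{"type":"number"}},"required":["targets"]}

```bash
mkdir -p pics; ls; python3 - <<'E'
from workcell import bot,camera,camera_model
import cv2,numpy as np
print(bot.get_obs(), bot.hold_point_z)
for n in("scene","side","wrist"):
    cv2.imwrite(f"pics/{n}0.png",camera(n)); m=camera_model(n); print(n,{k:np.round(v,4).tolist() for k,v in m.items()})
E
```

```text
pics
{'time': 0.0, 'q': array([-2.38862335e-03,  5.01184608e+00,  1.00344936e+01,  9.50998581e+01,
        4.37440313e-05,  9.00012774e+01]), 'qd': array([-0.03504439,  0.04365637, -0.03436713,  0.05485397,  0.04050965,
       -0.00097065]), 'joint_efforts': array([ 7.68234549e-04, -5.20392072e+01,  4.64802504e+01,  1.63646933e-02,
        2.23589603e-05, -6.77332673e-05]), 'ee_pos': array([ 5.49769496e-01, -2.27019375e-05,  2.30576269e-01]), 'tcp_rot': array([-1.79922789e+02, -4.20225655e-05,  8.99963339e+01]), 'wrist_force': array([-0.83331672,  0.63308725, -0.48684944]), 'torque': array([ 1.17783703e-02,  2.37754585e-02, -2.43411545e-05]), 'grasp_force': 0.0, 'opening': 0.08534904061865979} 0.0187
scene {'K': [[408.9705, 0.0, 281.3202], [0.0, 408.9705, 204.6338], [0.0, 0.0, 1.0]], 'dist_coeffs': [-0.0683, 0.0, 0.0, 0.0, 0.0], 'pose': [[0.3978, 0.6213, -0.675, 1.486], [0.9173, -0.256, 0.305, -0.6041], [0.0167, -0.7405, -0.6718, 1.1723], [0.0, 0.0, 0.0, 1.0]]}
side {'K': [[490.802, 0.0, 273.0711], [0.0, 490.802, 207.26], [0.0, 0.0, 1.0]], 'dist_coeffs': [-0.1792, 0.0, 0.0, 0.0, 0.0], 'pose': [[0.7128, -0.43, 0.5542, -0.3438], [-0.7014, -0.4434, 0.558, -0.9167], [0.0058, -0.7864, -0.6176, 1.0084], [0.0, 0.0, 0.0, 1.0]]}
wrist {'K': [[344.1701, 0.0, 284.5193], [0.0, 344.1701, 215.5892], [0.0, 0.0, 1.0]], 'dist_coeffs': [-0.0196, 0.0, 0.0, 0.0, 0.0], 'T_tool_cam': [[-0.0019, -0.9499, -0.3125, 0.0803], [1.0, -0.002, 0.0001, -0.0005], [-0.0007, -0.3125, 0.9499, -0.1418], [0.0, 0.0, 0.0, 1.0]]}
```

View pics/scene0.png

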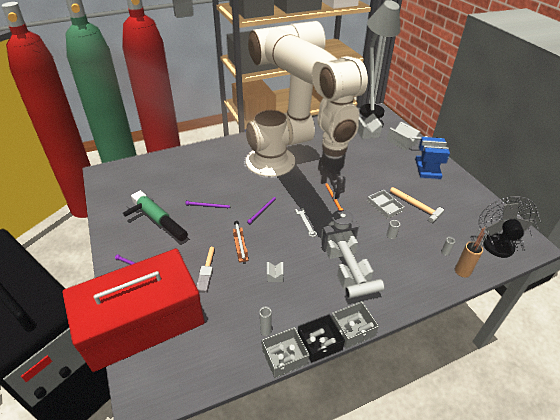

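View pics/side0.png

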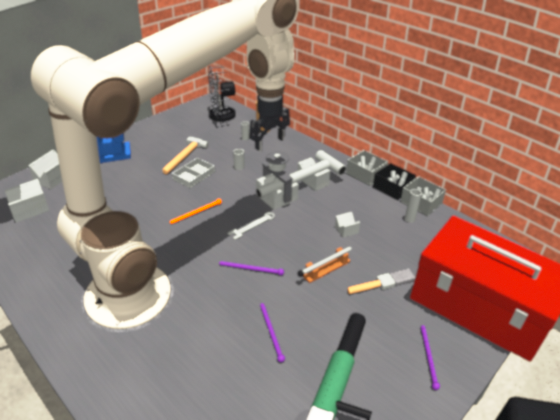

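Scene: clamp head about (340,232); the bar in its rest at (240,242), and in side at (325,263). Other bar-like things are purple ones at scene (208,205), (262,210), (125,260) and an orange one at (335,197). The grey bar with a black ball in the wooden rest is the one described. I'll confirm it in a crop.

```bash
python3 - <<'E'
import cv2,numpy as np
s=cv2.imread("pics/scene0.png"); d=cv2.imread("pics/side0.png")
f=lambda im,x,y,w,h,k:cv2.resize(im[y:y+h,x:x+w],None,fx=k,fy=k,interpolation=cv2.INTER_CUBIC)
a=f(s,215,205,50,75,8); b=f(s,315,200,75,75,5)
a=cv2.resize(s[210:270,210:275],(400,369),interpolation=cv2.INTER_CUBIC)
# four tiles 400x300, scale 5 (80x60)
T=lambda im,x,y:f(im,x,y,80,60,5)
cv2.imwrite("pics/crop1.png",np.vstack([np.hstack([T(s,200,212),T(s,310,200)]),np.hstack([T(d,285,235),T(d,245,145)])]))
E
```

```text
(no output)
```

View pics/crop1.png

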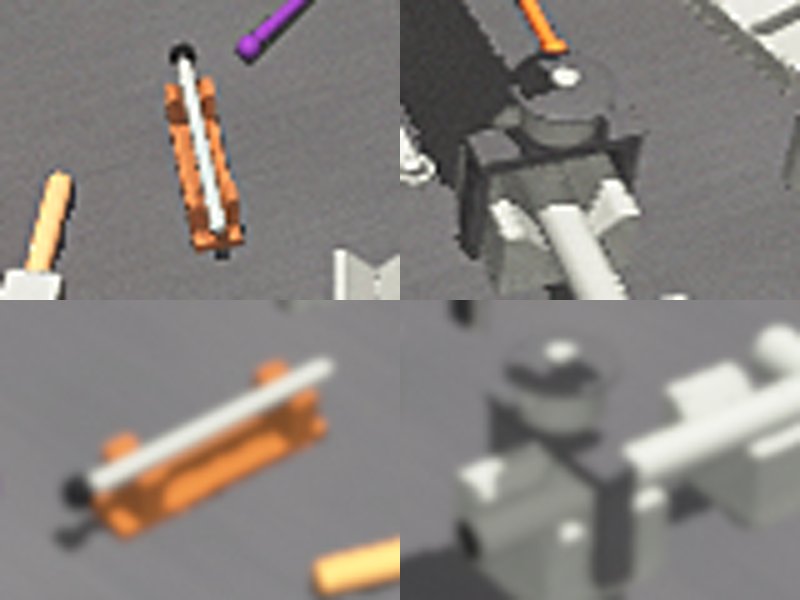

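View pics/wrist0.png

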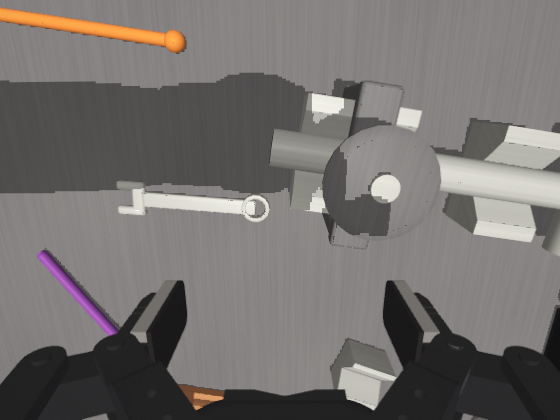

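Crop confirms it: a grey bar in the wooden rest. Ball is at scene (236.4,222.4), side (300,273); plain end at scene (243.6,257.5), side (350.6,248.2). Cap nut at scene (343,215), side (277,155), wrist (385,187).

```bash
cat > h.py <<'E'
import numpy as np, cv2
from scipy.spatial.transform import Rotation as R
from workcell import bot,camera,camera_model
def ray(name,uv,tool=None):
    m=camera_model(name); P=m.get("pose")
    if P is None:
        p,r=tool; T=np.eye(4); T[:3,:3]=R.from_euler('xyz',r,degrees=True).as_matrix(); T[:3,3]=p; P=T@m["T_tool_cam"]
    P=np.asarray(P)
    u=cv2.undistortPoints(np.array([[uv]],float),np.array(m["K"]),np.array(m["dist_coeffs"]))[0,0]
    d=P[:3,:3]@[u[0],u[1],1]; return P[:3,3],d/np.linalg.norm(d)
def tri(*rs):
    A=sum(np.eye(3)-np.outer(d,d) for c,d in rs); b=sum((np.eye(3)-np.outer(d,d))@c for c,d in rs)
    x=np.linalg.solve(A,b); return np.round(x*1000,1),[round(1000*np.linalg.norm((np.eye(3)-np.outer(d,d))@(x-c)),1) for c,d in rs]
def atz(r,z): c,d=r; return np.round(1000*(c+d*(z-c[2])/d[2]),1)
E
python3 - <<'E'
from h import *
t0=([.5498,0,.2306],[-179.92,0,90])
print("ball",tri(ray("scene",(236.4,222.4)),ray("side",(300,273))))
print("tip",tri(ray("scene",(243.6,257.5)),ray("side",(350.6,248.2))))
print("nut",tri(ray("scene",(343,215)),ray("side",(277,155)),ray("wrist",(385,187),t0)))
print("tube near end w",atz(ray("wrist",(274,147),t0),.07),"tube far",atz(ray("wrist",(500,180),t0),.09))
E
```

```text
ball (array([ 375.6, -296.5,   37.7]), [np.float64(2.6), np.float64(2.6)])
tip (array([ 555.3, -330.8,   36.7]), [np.float64(2.8), np.float64(2.8)])
nut (array([611.6,  31.5, 167.2]), [np.float64(2.4), np.float64(2.1), np.float64(0.9)])
tube near end w [540.1  43.5  70. ] tube far [730.5  18.6  90. ]
```

send_rows(targets="-40 -12 0 -9 0;-80 -24 0 -18 0;-120 -36 10 -27 0;-160 -48 20 -36 0;-200 -60 30 -45 0;-240 -72 40 -54 0;-280 -84 60 -63 0;-312 -94 80 -72 0;-312 -94 80 -79.2 0;-312 -94 80 -79.2 0", newtons=60)

```text
time: 1.4
ee_pos: [0.4556, -0.3122, 0.1509]
tcp_rot: [180.0, -0.0, 169.1]
wrist_force: [0.3, 0.0, 1.2]
opening: 0.0853
grasp_force: 0.0
```

```bash
python3 - <<'E'
from h import *
o=bot.get_obs(); print(o["time"],o["ee_pos"],o["tcp_rot"],o["q"]); cv2.imwrite("pics/w1.png",camera("wrist"))
E
```

```text
1.4 [ 0.45562679 -0.31219971  0.15085839] [ 1.79975035e+02 -4.37399989e-02  1.69105183e+02] [-3.44221063e+01  4.45733034e+00  6.23296747e-01  8.62160359e+01
  5.42917464e-03 -2.35272825e+01]
```

View pics/w1.png

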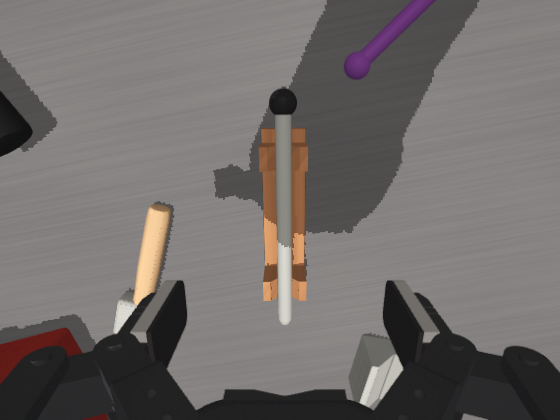

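The bar is centred in view: ball at (283,102), plain end at (285,323), cheeks at rows ~145 and ~282.

```bash
python3 - <<'E'
from h import *
t=([.45563,-.3122,.15086],[179.975,-.044,169.105])
b=atz(ray("wrist",(283,102),t),.036); p=atz(ray("wrist",(285,318),t),.036)
print(b,p,np.linalg.norm(p-b),np.degrees(np.arctan2(*(p-b)[1::-1])))
for r in (145,282): print(atz(ray("wrist",(285,r),t),.04))
print("ball3",tri(ray("scene",(236.4,222.4)),ray("side",(300,273)),ray("wrist",(283,102),t)))
print("tip3",tri(ray("scene",(243.6,257.5)),ray("side",(350.6,248.2)),ray("wrist",(285,321),t)))
E
```

```text
[ 375.8 -297.9   36. ] [ 551.7 -330.6   36. ] 178.91366633099892 -10.531129678681369
[ 405.3 -302.2   40. ]
[ 514.8 -323.4   40. ]
ball3 (array([ 375.7, -297.1,   38. ]), [np.float64(3.0), np.float64(2.2), np.float64(0.9)])
tip3 (array([ 555. , -330.9,   36.4]), [np.float64(3.0), np.float64(2.8), np.float64(0.5)])
```

send_rows(targets="0 0 50 -0.3 0;0 0 95 -0.3 0;0 0 120 -0.3 60;0 0 133.5 -0.3 100;0 0 133.5 -0.3 150;0 0 133.5 -0.3 255;0 0 133.5 -0.3 255;0 0 133.5 -0.3 255;0 0 133.5 -0.3 255;0 0 133.5 -0.3 255", newtons=60)

```text
time: 2.7
ee_pos: [0.4568, -0.3131, 0.0194]
tcp_rot: [-179.9, 0.1, 169.5]
wrist_force: [-0.6, -4.7, 5.8]
opening: 0.01
grasp_force: 58.8
```

send_rows(targets="0 0 -15 0 255;0 0 -50 0 255;0 0 -90 0 255;0 0 -104 0 255;8 40 -104 0 255;16 80 -104 0 255;24 120 -104 0 255;31 160 -104 -1 255;39 200 -104 -1 255;47 240 -104 -2 255;55 280 -104 -3 255;62 320 -104 -3.1 255;68 350 -104 -3.1 255;70 358.6 -104 -3.1 255;70 358.6 -104 -3.1 255;70 358.6 -104 -3.1 255")

```text
time: 4.7
ee_pos: [0.4525, 0.0526, 0.1216]
tcp_rot: [-180.0, -0.0, 172.6]
wrist_force: [-0.9, -0.1, -1.9]
opening: 0.0099
grasp_force: 58.7
```

```bash
python3 - <<'E'
from h import *
o=bot.get_obs(); print(o["time"],o["ee_pos"],o["tcp_rot"],o["wrist_force"],o["torque"]); cv2.imwrite("pics/w2.png",camera("wrist"));cv2.imwrite("pics/s2.png",camera("side"));cv2.imwrite("pics/sc2.png",camera("scene"))
E
```

```text
4.7 [0.45246884 0.0525546  0.12163065] [-1.79985439e+02 -1.85491068e-02  1.72551121e+02] [-0.86474554 -0.14807772 -1.91484858] [ 0.01838569 -0.02505467  0.02065457]
```

View pics/w2.png

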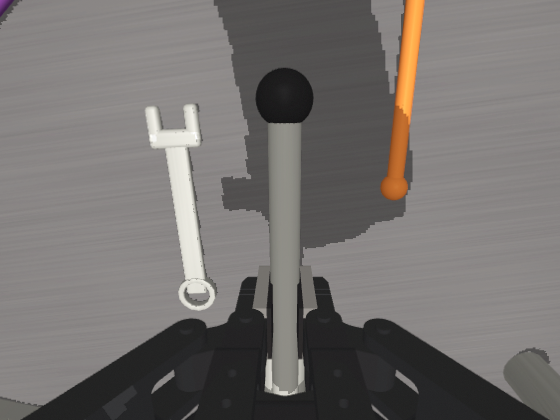

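Wrist view shows only the bar (ball at (285,97)), the wrench and the orange bar; the gripper hides the tip. I'll check height and pitch with the side and scene crops.

```bash
python3 - <<'E'
import cv2,numpy as np
s=cv2.imread("pics/sc2.png"); d=cv2.imread("pics/s2.png")
T=lambda im,x,y:cv2.resize(im[y:y+100,x:x+133],(798,600),interpolation=cv2.INTER_CUBIC)
a=cv2.resize(s[150:250,290:390],(400,400),interpolation=cv2.INTER_CUBIC); b=cv2.resize(d[130:230,200:300],(400,400),interpolation=cv2.INTER_CUBIC)
cv2.imwrite("pics/crop2.png",np.hstack([a,b]))
E
```

```text
(no output)
```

View pics/crop2.png

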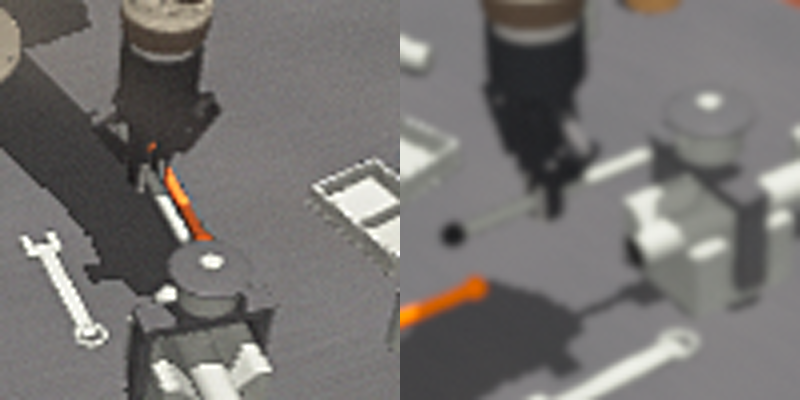

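```bash
python3 - <<'E'
from h import *
S=lambda u,v:ray("scene",(290+u/4,150+v/4)); D=lambda u,v:ray("side",(200+(u-400)/4,130+v/4))
print("tip",tri(S(184,239),D(648,155)))
print("nut",tri(S(211,261),D(709,100)))
t=([.45247,.05255,.12163],[-179.985,-.0185,172.551])
for z in(.136,.138,.14,.142): print("ball w",z,atz(ray("wrist",(285,97),t),z),"ball side",atz(D(453,233),z))
print(tri(ray("wrist",(285,97),t),D(453,233)))
u=np.array([np.cos(np.radians(-7.45)),np.sin(np.radians(-7.45))]);print("exp tip",np.array([452.47,52.55])+99.5*u,"ball",np.array([452.47,52.55])-82.5*u)
E
```

```text
tip (array([552.5,  39.7, 138.1]), [np.float64(2.5), np.float64(2.5)])
nut (array([612.7,  30.8, 167.1]), [np.float64(1.8), np.float64(1.8)])
ball w 0.136 [370.7  63.5 136. ] ball side [374.2  64.3 136. ]
ball w 0.138 [370.8  63.5 138. ] ball side [372.5  62.1 138. ]
ball w 0.14 [370.8  63.5 140. ] ball side [370.9  59.8 140. ]
ball w 0.142 [370.8  63.5 142. ] ball side [369.2  57.6 142. ]
(array([371.7,  62.8, 138. ]), [np.float64(1.1), np.float64(1.1)])
exp tip [551.13005975  39.64873609] ball [370.66643287  63.24702786]
```

Bar is level at z≈138.2 mm (proprioception agrees), so I raise it 1.6 mm. Axis is at about (611.4, 31.2). Approaching to 3 mm from the head.

send_rows(targets="-8 -0.5 -1.6 0 255;-18 -0.5 -1.6 0 255;-26 -0.5 -1.6 0 255;-30 -0.5 -1.6 0 255;-30 -0.5 -1.6 0 255", newtons=40)

```text
time: 5.48
ee_pos: [0.4823, 0.049, 0.1232]
tcp_rot: [-180.0, -0.0, 172.6]
wrist_force: [-0.2, -0.4, -0.7]
opening: 0.0097
grasp_force: 58.7
```

send_rows(targets="-1 0 0 0 255;-1.5 0 0 0 255;-2 0 0 0 255;-2 0 0 0 255")

```text
time: 5.98
ee_pos: [0.4842, 0.0487, 0.1234]
tcp_rot: [-180.0, 0.0, 172.6]
wrist_force: [-0.4, 0.1, -0.2]
opening: 0.0101
grasp_force: 58.7
```

send_rows(targets="-1 0 0 0 255;-1.5 0 0 0 255;-1.5 0 0 0 255")

```text
time: 6.35
ee_pos: [0.4857, 0.0485, 0.1233]
tcp_rot: [-180.0, -0.0, 172.6]
wrist_force: [-0.4, 1.2, -1.4]
opening: 0.0098
grasp_force: 58.7
```

send_rows(targets="-1 0 0 0 255;-1.5 0 0 0 255;-1.5 0 0 0 255")

```text
time: 6.72
ee_pos: [0.4872, 0.0483, 0.1233]
tcp_rot: [-180.0, -0.0, 172.6]
wrist_force: [0.3, 0.6, -2.2]
opening: 0.0101
grasp_force: 58.7
```

send_rows(targets="-0.7 0 0 0 255;-1.2 0 0 0 255;-1.2 0 0 0 255")

```text
time: 7.1
ee_pos: [0.4884, 0.0482, 0.1234]
tcp_rot: [-180.0, -0.0, 172.6]
wrist_force: [0.1, -0.2, -2.3]
opening: 0.0098
grasp_force: 58.7
```

send_rows(targets="-0.7 0 0 0 255;-1.5 0 0 0 255;-1.5 0 0 0 255")

```text
time: 7.48
ee_pos: [0.4899, 0.048, 0.1234]
tcp_rot: [180.0, -0.0, 172.6]
wrist_force: [-0.5, 0.9, -2.0]
opening: 0.0101
grasp_force: 58.7
```

send_rows(targets="-0.7 0 0 0 255;-1.5 0 0 0 255;-1.5 0 0 0 255")

```text
time: 7.85
ee_pos: [0.4914, 0.0478, 0.1234]
tcp_rot: [180.0, -0.0, 172.6]
wrist_force: [-0.3, 0.2, -2.1]
opening: 0.0099
grasp_force: 58.7
```

send_rows(targets="-0.7 0 0 0 255;-1.5 0 0 0 255;-1.5 0 0 0 255")

```text
time: 8.22
ee_pos: [0.4929, 0.0476, 0.1234]
tcp_rot: [180.0, -0.0, 172.6]
wrist_force: [0.4, 0.1, -0.7]
opening: 0.0101
grasp_force: 58.7
```

send_rows(targets="-0.7 0 0 0 255;-1.5 0 0 0 255;-1.5 0 0 0 255")

```text
time: 8.6
ee_pos: [0.4943, 0.0474, 0.1233]
tcp_rot: [180.0, -0.0, 172.6]
wrist_force: [-0.1, 0.7, -1.4]
opening: 0.0102
grasp_force: 58.7
```

```bash
python3 - <<'E'
from h import *
s=camera("scene");d=camera("side");w=camera("wrist")
a=cv2.resize(s[180:250,310:380],(400,400),interpolation=cv2.INTER_CUBIC); b=cv2.resize(d[130:200,220:290],(400,400),interpolation=cv2.INTER_CUBIC)
cv2.imwrite("pics/crop3.png",np.hstack([a,b]));cv2.imwrite("pics/w3.png",w)
print(bot.get_obs()["wrist_force"],bot.get_obs()["torque"])
E
```

```text
[ 0.51886642 -0.64030086 -1.78137933] [2.53318810e-02 7.66913424e-05 3.24488355e-02]
```

View pics/crop3.png

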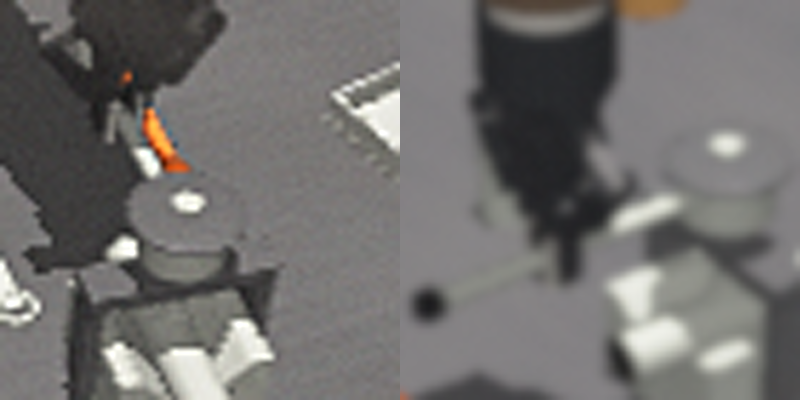

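```bash
python3 - <<'E'
from h import *
m=camera_model("side");P=np.linalg.inv(np.array(m["pose"]))
A=np.array([611.4,31.2,140]);u=np.array([.9915,-.130,0])
def pr(p):
    q=cv2.projectPoints(np.array([p])/1000.,cv2.Rodrigues(P[:3,:3])[0],P[:3,3],np.array(m["K"]),np.array(m["dist_coeffs"]))[0][0,0]
    return np.round([(q[0]-220)*400/70+400,(q[1]-130)*400/70])
for r in(18.6,23,28,33):print(r,pr(A-u*r))
print("nut",pr(A+[0,0,28]));tcp=np.array([494.3,47.4,139.8]);print("ball",pr(tcp-u*82.5))
E
```

```text
18.6 [696. 192.]
23 [690. 195.]
28 [683. 197.]
33 [676. 200.]
nut [723. 140.]
ball [424. 303.]
```

The ball's position shows the bar has not slipped, and its visible end coincides with the head's surface, so the tip is about 9 mm inside the hole. Continuing inward gently.

send_rows(targets="-1 0 0 0 255;-2 0 0 0 255;-3 0 0 0 255;-4 0 0 0 255;-5 0 0 0 255;-5 0 0 0 255")

```text
time: 9.5
ee_pos: [0.4993, 0.0468, 0.1234]
tcp_rot: [180.0, -0.0, 172.6]
wrist_force: [0.2, 0.2, -1.1]
opening: 0.0096
grasp_force: 58.7
```

send_rows(targets="-1 0 0 0 255;-2 0 0 0 255;-3 0 0 0 255;-4 0 0 0 255;-5 0 0 0 255;-5 0 0 0 255")

```text
time: 10.25
ee_pos: [0.5043, 0.0461, 0.1234]
tcp_rot: [-180.0, 0.0, 172.6]
wrist_force: [-0.0, -0.6, -1.4]
opening: 0.0097
grasp_force: 58.7
```

send_rows(targets="-2 0 0 0 255;-4 0 0 0 255;-6 0 0 0 255;-8 0 0 0 255;-10 0 0 0 255;-12 0 0 0 255;-14 0 0 0 255;-14 0 0 0 255")

```text
time: 11.25
ee_pos: [0.5184, 0.0442, 0.1234]
tcp_rot: [-180.0, 0.0, 172.6]
wrist_force: [0.0, -2.9, -1.7]
opening: 0.0096
grasp_force: 58.7
```

send_rows(targets="-0.7 0 0 0 255;-1.4 0 0 0 255;-2 0 0 0 255;-2.7 0 0 0 255;-2.7 0 0 0 255")

```text
time: 11.88
ee_pos: [0.5208, 0.0439, 0.1234]
tcp_rot: [-180.0, 0.0, 172.6]
wrist_force: [-1.9, -1.5, -3.2]
opening: 0.0096
grasp_force: 58.7
```

send_rows(targets="-0.5 0 0 0 255;-1 0 0 0 255;-1.5 0 0 0 255;-1.5 0 0 0 255")

```text
time: 12.38
ee_pos: [0.5223, 0.0438, 0.1234]
tcp_rot: [-180.0, 0.0, 172.6]
wrist_force: [-1.1, -1.7, -1.3]
opening: 0.0099
grasp_force: 58.7
```

send_rows(targets="-0.5 0 0 0 255;-1 0 0 0 255;-1 0 0 0 255")

```text
time: 12.75
ee_pos: [0.5233, 0.0437, 0.1234]
tcp_rot: [180.0, 0.0, 172.6]
wrist_force: [-0.8, -1.9, -2.1]
opening: 0.0098
grasp_force: 58.7
```

send_rows(targets="-0.4 0 0 0 255;-0.8 0 0 0 255;-0.8 0 0 0 255")

```text
time: 13.12
ee_pos: [0.5241, 0.0435, 0.1234]
tcp_rot: [-180.0, 0.0, 172.6]
wrist_force: [-1.5, -2.9, -2.0]
opening: 0.01
grasp_force: 58.8
```

send_rows(targets="-0.4 0 0 0 255;-0.8 0 0 0 255;-0.8 0 0 0 255")

```text
time: 13.5
ee_pos: [0.5244, 0.0435, 0.1232]
tcp_rot: [180.0, -0.1, 172.6]
wrist_force: [-5.3, -2.2, -1.2]
opening: 0.0102
grasp_force: 58.8
```

Bottom found at TCP x≈524.4, which puts the axis at ≈611.2 and matches the measurement. I ease off 0.4 mm, then swing clockwise about the axis with r = 87.5.

send_rows(targets="0.4 0 0 0 255;0.3 3.8 0 2.5 255;0.1 7.6 0 5 255;-0.3 11.4 0 7.5 255;-0.9 15.2 0 10 255;-0.9 15.2 0 10 255")

```text
time: 14.25
ee_pos: [0.5271, 0.0577, 0.1231]
tcp_rot: [-179.9, -0.0, 162.5]
wrist_force: [-5.2, -6.0, -0.7]
opening: 0.01
grasp_force: 59.4
```

send_rows(targets="0.2 3.8 0 2.5 255;0 7.6 0 5 255;-0.4 11.4 0 7.5 255;-1 15.2 0 10 255;-1.8 18.9 0 12.5 255;-2.7 22.6 0 15 255;-2.7 22.6 0 15 255")

```text
time: 15.12
ee_pos: [0.5369, 0.0784, 0.1232]
tcp_rot: [-179.9, 0.0, 147.5]
wrist_force: [-3.8, -6.5, -1.4]
opening: 0.0097
grasp_force: 59.2
```

send_rows(targets="-0.1 3.8 0 2.5 255;-0.3 7.6 0 5 255;-0.7 11.4 0 7.5 255;-1.3 15.2 0 10 255;-2.1 18.9 0 12.5 255;-3 22.6 0 15 255;-3 22.6 0 15 255")

```text
time: 16.0
ee_pos: [0.5516, 0.0959, 0.1232]
tcp_rot: [-179.9, 0.0, 132.5]
wrist_force: [-3.6, -6.9, -1.4]
opening: 0.0096
grasp_force: 59.0
```

send_rows(targets="-0.1 2.3 0 1.5 255;-0.2 4.6 0 3 255;-0.3 6.1 0 4 255;-0.3 6.1 0 4 255")

```text
time: 16.5
ee_pos: [0.5562, 0.0998, 0.1232]
tcp_rot: [-179.9, 0.0, 128.6]
wrist_force: [-3.9, -6.0, -1.7]
opening: 0.01
grasp_force: 58.9
```

send_rows(targets="0 1.5 0 1 255;-0.1 3.1 0 2 255;-0.1 3.1 0 2 255")

```text
time: 16.88
ee_pos: [0.5586, 0.1017, 0.1232]
tcp_rot: [-179.9, 0.0, 126.6]
wrist_force: [-3.8, -7.2, -0.8]
opening: 0.0098
grasp_force: 58.9
```

send_rows(targets="0 1.5 0 1 255;0 1.5 0 1 255")

```text
time: 17.12
ee_pos: [0.5598, 0.1026, 0.1232]
tcp_rot: [-179.9, 0.0, 125.6]
wrist_force: [-3.8, -6.5, -1.2]
opening: 0.0099
grasp_force: 58.9
```

send_rows(targets="0 1.5 0 1 255;0 1.5 0 1 255")

```text
time: 17.38
ee_pos: [0.5611, 0.1034, 0.1232]
tcp_rot: [-179.9, 0.0, 124.6]
wrist_force: [-3.8, -7.3, -1.1]
opening: 0.01
grasp_force: 58.9
```

send_rows(targets="0 1.5 0 1 255;0 1.5 0 1 255")

```text
time: 17.62
ee_pos: [0.5623, 0.1043, 0.1232]
tcp_rot: [-179.9, 0.1, 123.6]
wrist_force: [-3.8, -6.3, -1.6]
opening: 0.0098
grasp_force: 58.8
```

send_rows(targets="0 1.5 0 1 255;0 1.5 0 1 255")

```text
time: 17.88
ee_pos: [0.5636, 0.1051, 0.1232]
tcp_rot: [-179.9, 0.1, 122.6]
wrist_force: [-4.0, -6.5, -0.5]
opening: 0.0099
grasp_force: 58.8
```

send_rows(targets="0 1.5 0 1 255;0 1.5 0 1 255")

```text
time: 18.12
ee_pos: [0.5649, 0.1059, 0.1232]
tcp_rot: [-179.9, 0.1, 121.6]
wrist_force: [-3.1, -7.2, -1.5]
opening: 0.0097
grasp_force: 58.8
```

send_rows(targets="-0.1 1.5 0 1 255;-0.1 1.5 0 1 255")

```text
time: 18.38
ee_pos: [0.5662, 0.1067, 0.1232]
tcp_rot: [-179.9, 0.0, 120.6]
wrist_force: [-4.1, -6.5, -1.7]
opening: 0.0095
grasp_force: 58.8
```

send_rows(targets="0 1.5 0 1 255;0 1.5 0 1 255")

```text
time: 18.62
ee_pos: [0.5675, 0.1074, 0.1232]
tcp_rot: [-179.9, 0.1, 119.6]
wrist_force: [-3.8, -6.4, -0.9]
opening: 0.0095
grasp_force: 58.8
```

send_rows(targets="0 1.5 0 1 255;0 1.5 0 1 255")

```text
time: 18.88
ee_pos: [0.5688, 0.1082, 0.1232]
tcp_rot: [-179.9, 0.0, 118.6]
wrist_force: [-3.7, -5.9, -2.5]
opening: 0.0097
grasp_force: 58.8
```

send_rows(targets="-0.1 1.2 0 0.8 255;-0.1 1.2 0 0.8 255")

```text
time: 19.12
ee_pos: [0.5698, 0.1088, 0.1232]
tcp_rot: [-179.9, 0.0, 117.8]
wrist_force: [-2.7, -6.5, -1.7]
opening: 0.0098
grasp_force: 58.8
```

send_rows(targets="0 1.2 0 0.8 255;0 1.2 0 0.8 255")

```text
time: 19.38
ee_pos: [0.5709, 0.1093, 0.1232]
tcp_rot: [-179.9, 0.0, 117.0]
wrist_force: [-4.5, -5.6, -0.9]
opening: 0.0098
grasp_force: 58.7
```

send_rows(targets="0 1.2 0 0.8 255;0 1.2 0 0.8 255")

```text
time: 19.62
ee_pos: [0.5718, 0.1098, 0.1231]
tcp_rot: [-179.9, 0.0, 116.2]
wrist_force: [-4.6, -6.9, -0.6]
opening: 0.0099
grasp_force: 58.7
```

send_rows(targets="-0.1 1.2 0 0.8 255;-0.1 1.2 0 0.8 255")

```text
time: 19.88
ee_pos: [0.5725, 0.1101, 0.123]
tcp_rot: [-179.9, 0.0, 115.4]
wrist_force: [-6.5, -6.7, -1.9]
opening: 0.0096
grasp_force: 58.7
```

send_rows(targets="0 1.2 0 0.8 255;0 1.2 0 0.8 255")

```text
time: 20.12
ee_pos: [0.5732, 0.1104, 0.1229]
tcp_rot: [-179.8, 0.0, 114.6]
wrist_force: [-9.4, -7.9, -1.3]
opening: 0.0099
grasp_force: 58.8
```

send_rows(targets="0 0.9 0 0.6 255;0 0.9 0 0.6 255")

```text
time: 20.38
ee_pos: [0.5736, 0.1107, 0.1228]
tcp_rot: [-179.8, 0.0, 114.0]
wrist_force: [-10.7, -8.9, -0.2]
opening: 0.0095
grasp_force: 59.0
```

```bash
python3 - <<'E'
from h import *
o=bot.get_obs(); print(o["ee_pos"],o["tcp_rot"],o["wrist_force"],o["torque"])
w=camera("wrist"); d=camera("side"); s=camera("scene"); cv2.imwrite("pics/s4.png",d); cv2.imwrite("pics/sc4.png",s)
c=np.hstack([cv2.resize(w,(400,300)),np.zeros((300,0,3),np.uint8),cv2.resize(s[170:245,310:410],(400,300),interpolation=cv2.INTER_CUBIC)])
cv2.imwrite("pics/c4.png",c)
E
```

```text
[0.57361755 0.11068794 0.12279943] [-1.79752263e+02  3.71603652e-02  1.13986306e+02] [-10.67634804  -8.93808065  -0.20526619] [-1.63384852  1.99796921  0.12032531]
```

View pics/c4.png

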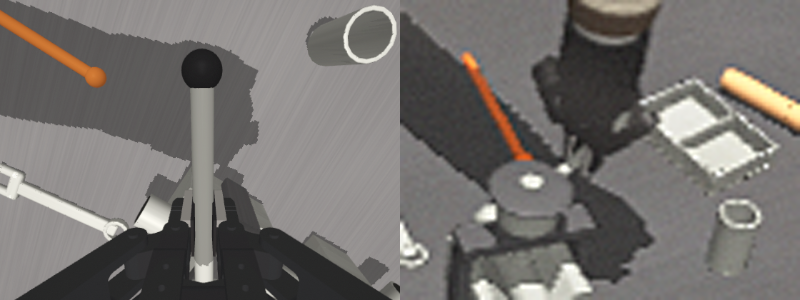

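Nothing but the bar touches the gripper, and the tangential force has doubled after about 1.0 rad (0.8 plus play), so the screw is tight. I unload by swinging back inside the play, then check the bar is on the bottom.

send_rows(targets="0 -1.5 0 -1 255;0 -3 0 -2 255;0 -3 0 -2 255")

```text
time: 20.9
ee_pos: [0.572, 0.1099, 0.1231]
tcp_rot: [-179.9, 0.0, 116.0]
wrist_force: [-4.3, -5.4, -1.6]
opening: 0.0102
grasp_force: 58.7
```

send_rows(targets="-0.3 0 0 0 255;-0.6 0 0 0 255;-0.6 0 0 0 255")

```text
time: 21.28
ee_pos: [0.572, 0.1098, 0.1231]
tcp_rot: [-179.9, -0.0, 116.0]
wrist_force: [-6.7, -3.0, -0.6]
opening: 0.0101
grasp_force: 58.7
```

send_rows(targets="0 -1 0 -0.6 255;0 -1.8 0 -1.2 255;0 -1.8 0 -1.2 255")

```text
time: 21.65
ee_pos: [0.5709, 0.1092, 0.1233]
tcp_rot: [-180.0, -0.0, 117.2]
wrist_force: [-3.7, -3.7, -1.8]
opening: 0.0101
grasp_force: 58.8
```

send_rows(targets="-0.3 0 0 0 255;-0.6 0 0 0 255;-0.6 0 0 0 255")

```text
time: 22.02
ee_pos: [0.571, 0.1091, 0.1232]
tcp_rot: [-180.0, -0.1, 117.2]
wrist_force: [-4.7, -0.6, -1.4]
opening: 0.0099
grasp_force: 58.8
```

send_rows(targets="0 -1 0 -0.6 255;-0.3 -1.8 0 -1.2 255;-0.7 -1.8 0 -1.2 255;-0.7 -1.8 0 -1.2 255")

```text
time: 22.52
ee_pos: [0.5699, 0.1077, 0.1234]
tcp_rot: [180.0, -0.1, 118.4]
wrist_force: [-5.1, 2.3, -1.4]
opening: 0.0095
grasp_force: 58.8
```

send_rows(targets="0.4 0 0 0 255;0.4 0 0 0 225;0.4 0 0 0 215;0.4 0 0 0 205;0.4 0 0 0 190;0.4 0 0 0 150;0.4 0 0 0 100;0.4 0 0 0 80;0.4 0 0 0 80")

```text
time: 23.65
ee_pos: [0.5699, 0.1076, 0.1234]
tcp_rot: [180.0, 0.0, 118.4]
wrist_force: [-0.1, -0.2, 0.1]
opening: 0.0584
grasp_force: 0.0
```

send_rows(targets="0 0 -10 0 80;0 0 -30 0 80;0 0 -60 0 80;0 0 -100 0 80;0 0 -140 0 80;0 0 -160 0 80;0 0 -160 0 80")

```text
time: 24.52
ee_pos: [0.5705, 0.1077, 0.2854]
tcp_rot: [179.8, 0.1, 118.4]
wrist_force: [0.8, 0.0, 0.4]
opening: 0.0584
grasp_force: 0.0
```

```bash
python3 - <<'E'
from h import *
o=bot.get_obs(); print(o["ee_pos"],o["tcp_rot"],o["wrist_force"])
w=camera("wrist"); d=camera("side"); s=camera("scene")
c=np.hstack([cv2.resize(w,(400,300)),cv2.resize(d[120:195,220:320],(400,300),interpolation=cv2.INTER_CUBIC)])
c=np.vstack([c,np.hstack([cv2.resize(s[170:245,310:410],(400,300),interpolation=cv2.INTER_CUBIC),cv2.resize(s,(400,300))])])
cv2.imwrite("pics/c5.png",c);cv2.imwrite("pics/w5.png",w)
E
```

```text
[0.57046662 0.10773525 0.28544238] [1.79814189e+02 5.87456023e-02 1.18403271e+02] [0.81556329 0.02831365 0.39011876]
```

View pics/c5.png

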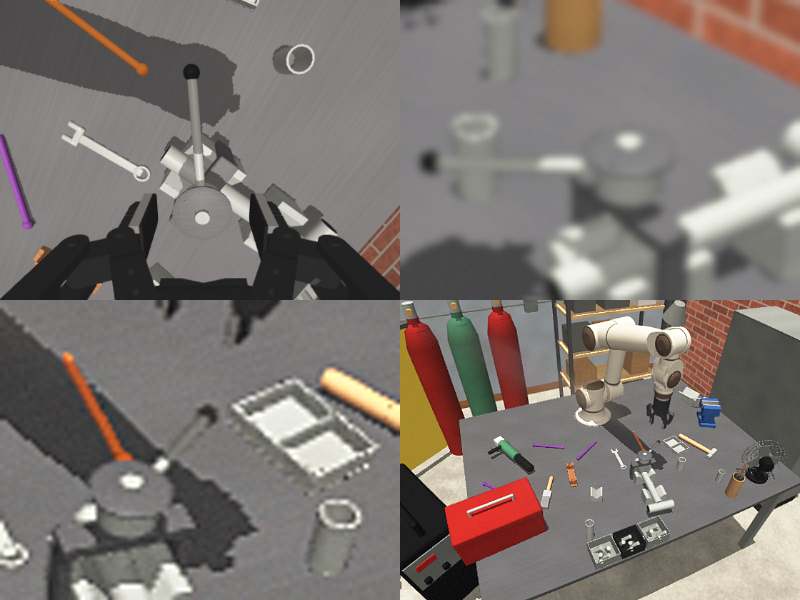

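The bar sits under the cap in the head, with the ball at wrist (269,99) and the nut at (284,304); the gripper is clear. I check the ball's distance (should be 170 mm from the axis) and hand in.

```bash
python3 - <<'E'
from h import *
t=([.57047,.10774,.28544],[179.81,.06,118.40])
b=atz(ray("wrist",(268.8,99.4),t),.135);n=atz(ray("wrist",(284,304),t),.168);v=(b-n)[:2]
r=np.linalg.norm(v);print(b,n,r,np.degrees(np.arctan2(v[1],v[0])))
if r<174:
    from workcell import ticket; print(ticket.job_done())
E
```

```text
[520.2 174.6 135. ] [610.7  31.9 168. ] 168.97792755268364 122.38277294820975
the job is handed in; nothing more can be done
None
```

I handed the job in at about 25 s of the 64 s allowed: the bar is at the bottom of the hole, the screw is swung clockwise until it came up tight, and the gripper is open and clear.

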